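Put the small dish of larvae into the dark box

TASK

Put the small covered dish into the dark box: press down with a fingertip on the box's flat sliding cover and drag it back towards you until it is fully open, set the small dish down gently and flat in the uncovered well and let go, then drag the cover forward again until it is fully shut. Press only about as hard as sliding the cover needs (it cracks above 25 N), and leave the large dish, the marker and the dropper bottle where they are.

Things in the scene. Friction and masses are not known exactly. Their poses are not given: they have to be found in the camera images.
- dark_box: White low box fixed to the table, 226 (x) x 130 (y) mm outside, rim 46 mm high, walls 6 mm. Origin: centre of its underside; +x points to its far end (with the well), z up. Inside the rim (214 x 118 mm) a flat grey cover, 108 (x) x 116 (y) x 5 mm, slides along x: shut over the far half, open over the near half. It lies below the rim with no handle or edge to catch; only friction under a pressed fingertip moves it.
- slide (a joint): how far the cover is open, in m: 0 = fully shut (against the far wall), 0.106 = fully open (against the near wall); grows along the box's -x. Sliding takes 4 to 4.5 N along x at up to 50 mm/s. Fingertips have a friction coefficient of roughly 0.5 to 0.7 on the cover, not known exactly: a press under some 10 N may slip.
- cover_shut (a point): centre of the cover's top when fully shut, at its nominal height of 40 mm above the box's underside; fixed to the box. The true height of the cover in any one box is up to 4 mm higher or lower, unknown: feel for it. Open by q, the cover's centre lies q from here along the box's -x. A black rubber patch with grey stripes, 50 x 66 mm, marks the middle; all the top is flat.
- cover_open (a point): the same centre of the cover's top when fully open, nominal height; fixed to the box. The cover floats on springs: a press of about 2 N starts it down, then it yields 1 mm per 6 N, 5 mm at most. A contact force above 25 N on the cover cracks it.
- well (a point): middle of the well's flat floor, 6 mm above the box's underside, 54 mm from the box's centre along its +x. The well is 106 (x) x 118 (y) mm and 40 mm deep to the rim, its floor black; the near half of the box has a white deck 24 mm above the underside instead
- small_dish: the small clear covered dish with larvae, round, 60 mm diameter, 14 mm high (solid to the touch: 56 mm diameter, 11 mm high), 30 g. Origin: centre of its underside, z up
- large_dish: a large clear covered dish, round, 90 mm diameter, 14 mm high; to be left alone. Origin: centre of its underside
- marker: a white marker pen with blue cap, 135 mm long, 16 mm thick, lying on the table; to be left alone. Origin: under its middle; its length is its y axis
- dropper: a brown dropper bottle, 33 mm diameter, 102 mm high, upright; to be left alone. Origin: centre of its underside
There are look-alikes about, which are no part of the job. Of the things like the small_dish, leave any that is orange or red; of the rest the larger one is meant.

How it is judged:
By the outcome, as a careful person would: the job done as asked, in the order asked, and still so for the second after the job is handed in, with the robot touching nothing.
It also fails if it takes over 72 s, if anything falls off the work surface, if the arm or the gripper's body presses on something with over 40 N, if the wrist force passes 120 N, or if a joint passes its speed limit or range.

ROBOT

A 7-joint arm with a two-finger parallel gripper is mounted at the origin on a cart in front of the work surface, level with it; the furniture and walls round the work are solid. World frame = base frame: x ahead of the robot, y to its left, z up, the work surface at z = 0. Lengths are in m, angles in rad, forces in N, time in s.
With the tool pointing down it reaches from about 0.35 to 0.9 m from the base axis. Payload 8.1 kg.
Tool frame: the origin (TCP) lies midway between the tips of the shut fingers; the grasp point (between the pads) lies 19 mm behind it; z points along the fingers, y is the direction in which the jaws open and shut (so a half turn about z gives the same grasp; the last joint's range is limited). The gripper opens to 85 mm and grips with 20 to 120 N. Pads are 22 mm wide; open, the fingers measure 114 mm over their backs; the gripper's body (76 mm by 85 mm) begins 54 mm behind the grasp point. The pads swing forward as they close: fully open they stand 13 mm farther back than shut.
Start: joints at [-1.224, 0.434, 0.025, 1.573, -0.012, 1.134, -0.075], TCP at [0.272, 0.563, 0.231] pointing down, gripper open.
Joint ranges: [-2.62, 2.62], [-0.44, 2.09], [-1.27, 1.32], [0.08, 2.57], [-1.32, 4.46], [0.12, 2], [-2.74, 2.74]. Speed limits (rad/s): [2.22, 2.22, 3.01, 3.01, 3.14, 3.14, 3.14].

INTERFACE

Orientations are given as a rotation vector (axis times angle).
In Python, from workcell import observe, camera, get_calibration, finish_job gives the robot as it stands. The module is installed in compiled form; this text tells all that it offers.
- The arm moves only by the tool servo_tool, never from a script. Its argument "steps" is a list of rows, each a list of 5 numbers: the shift along the tool's x, y, z in cm, then the turn about the tool's z in degrees, then the opening, from -1 (shut) to 1 (fully open). In form: [[x, y, z, yaw, claw], ...]. A call has 1 to 10 rows; each row is the pose to reach, as a shift and turn from the pose commanded when the call began, along the tool's axes at that moment; what a row does not reach only later rows make up. A row lasts 1/8 s, in which the tool goes at most 62.5 mm and 10.7 degrees, less where a joint would pass 70% of its speed; a pose out of reach is approached as far as the arm can. A call with a gripper value outside its range is refused whole. The fingers move at their own pace and stop on an object; "newtons" is the grip in N (left out, the last holds). Time passes only in rows, so rows that repeat a pose let the fingers close. It gives the time, the measured TCP pose, the force and the opening at its end, in the units of the state.
- observe(): the state, without advancing time (a new reading comes with each control period).
- camera(name): name is "scene" or "top" or "wrist"; returns the picture (480x640x3 uint8, red, green, blue); there is no depth.
- get_calibration(name): a dict with "vertical_fov" (degrees; the focal length in pixels is half the picture's height over the tangent of half this angle, whatever the lens; pixels are square), "cx", "cy" (the principal point, pixels), "view" (4x4, takes a point from world to camera coordinates); the wrist camera has in their place "mount" (4x4, takes a point from camera to tool coordinates, whose origin is the TCP and whose axes are the flange's). Camera axes: x right, y up, looking along -z (the intrinsics and any distortion apply to the point x, -y, -z); pixel columns grow to the right and rows downward; lengths in m; the calibration is good to about 2 mm. A picture is of the moment at which its call begins: read the wrist's pose just before it. get_calibration takes no time and is no camera call.
- finish_job(): hands the job in, once; it reports no verdict.
The state is a dict: "time": time; "q": joint angles; "qd": joint speeds; "effort": joint torques, N m; "ee_pos": TCP position; "eef_rot": TCP orientation; "ft_force": force on the tool from outside, world axes, zero at the start; "wrist_torque": the same for the moment, N m; "width": finger opening in m.
Only numpy, scipy, OpenCV 4.12 (cv2) and the standard library are available. Lean on these libraries where they do the work, as an engineer would, in place of code of your own. Each camera call takes 0.05 s, during which the arm holds its last target.

## Working session

There is one attempt and no reset: what is moved stays moved. The work goes in short steps, Python scripts to look and compute and a tool call to move; the robot and the scene stay as the last step left them, time stands still between calls to the robot, and variables do not carry over. Pictures are saved under pics/ and viewed, and the job is handed in when it is done.

Besides the shell and the picture viewer there is one more tool, called after "Request:" by a JSON object that holds its "method" and its "body". servo_tool: Moves the arm, as the interface text tells. Its arguments: {"type":"object","properties":{"steps":{"type":"array","items":{"type":"array","items":{"type":"number"}}},"newtons":{"type":"number"}},"required":["steps"]}

```bash
mkdir -p pics
python3 - <<'E'
from workcell import *
import cv2
print(observe())
for n in ["scene","top","wrist"]:
    print(n,get_calibration(n))
    im=camera(n); cv2.imwrite(f"pics/{n}0.png",im[:,:,::-1])
E
```

```text
{'time': 0.0, 'q': array([-1.223646  ,  0.43522755,  0.02496247,  1.57412629, -0.0116333 ,
        1.13400114, -0.07513991]), 'qd': array([ 0.00139437, -0.00166796, -0.00066666, -0.00124754, -0.00142536,
       -0.00056333, -0.00175824]), 'effort': array([-4.82122923e-04, -6.70464635e+01,  1.02457680e+00, -3.16224396e+01,
        1.55426277e-02,  1.23081097e-02, -3.06731783e-05]), 'ee_pos': array([0.27152225, 0.56235739, 0.23051172]), 'eef_rot': array([-7.00646363e-01, -3.06220807e+00,  2.50951569e-03]), 'ft_force': array([-0.87964501,  0.71289411,  0.56566448]), 'wrist_torque': array([-0.05569044,  0.00720215, -0.04689951]), 'width': 0.08518978240480293}
scene {'vertical_fov': 45.33346104199909, 'cx': 324.47313825899556, 'cy': 239.86706520417616, 'view': array([[ 0.50791251, -0.86136172, -0.00899341, -0.20041661],
       [ 0.67913112,  0.39399178,  0.61931527, -0.45423718],
       [-0.52991113, -0.32066567,  0.7850909 , -0.78995827],
       [ 0.        ,  0.        ,  0.        ,  1.        ]])}
top {'vertical_fov': 54.92745302464625, 'cx': 312.7298255909514, 'cy': 239.2601997589538, 'view': array([[-0.017877  , -0.99947612, -0.02697944,  0.12433427],
       [ 0.98742151, -0.02188824,  0.15658757, -0.57453016],
       [-0.15709607, -0.02384077,  0.98729552, -1.10323026],
       [ 0.        ,  0.        ,  0.        ,  1.        ]])}
wrist {'vertical_fov': 67.08731160544902, 'cx': 322.6300654853557, 'cy': 241.33272587801162, 'mount': array([[ 1.77476351e-04,  9.46305069e-01,  3.23274938e-01,
         8.30192654e-02],
       [ 9.99999970e-01, -2.21661880e-04,  9.98636482e-05,
        -3.67523090e-04],
       [ 1.66159207e-04,  3.23274910e-01, -9.46305080e-01,
        -1.43625345e-01],
       [ 0.00000000e+00,  0.00000000e+00,  0.00000000e+00,
         1.00000000e+00]])}
```

View pics/scene0.png

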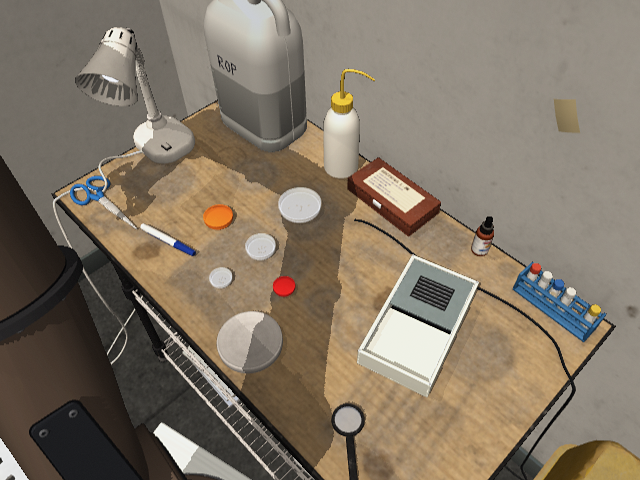

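View pics/top0.png

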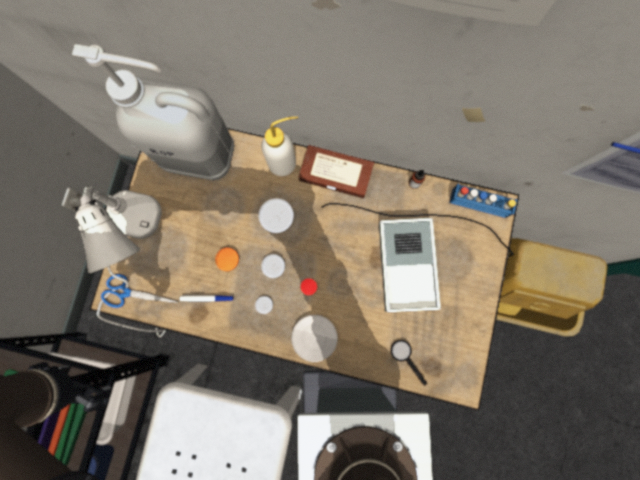

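View pics/wrist0.png

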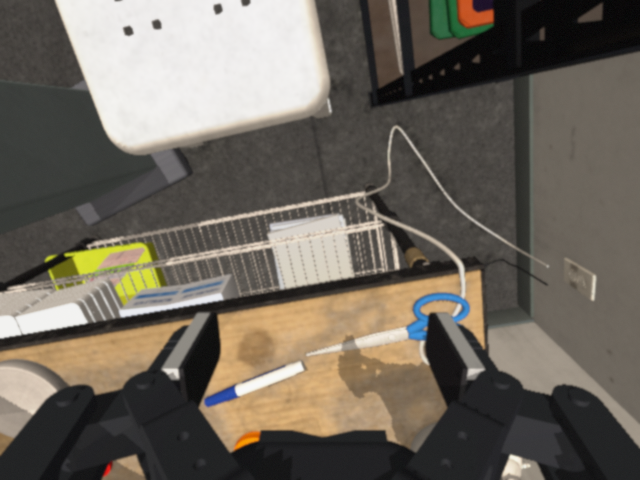

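The scene shows the box at about (420,320), with the marker at (168,240), dropper at (483,236), orange and red look-alikes at (218,217) and (284,286), and clear dishes at (300,205), (260,247), (220,277) and (250,340). I'll enlarge the crops to read off pixel positions.

Run:
```python
import cv2
t=cv2.imread("pics/top0.png"); s=cv2.imread("pics/scene0.png")
def crop(im,x,y,w,h,k,n):
    c=cv2.resize(im[y:y+h,x:x+w],None,fx=k,fy=k,interpolation=cv2.INTER_CUBIC); cv2.imwrite("pics/"+n,c)
crop(t,370,205,80,115,5,"tbox.png")
crop(s,350,245,140,155,3.8,"sbox.png")
crop(t,210,190,140,180,3.3,"tdish.png")
crop(s,190,180,140,200,3,"sdish.png")
```

```text
(no output)
```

View pics/tbox.png

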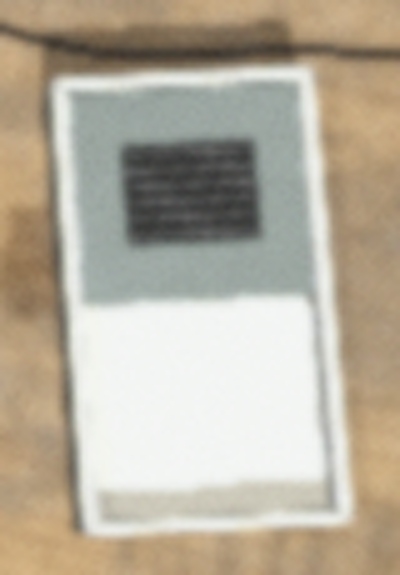

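View pics/sbox.png

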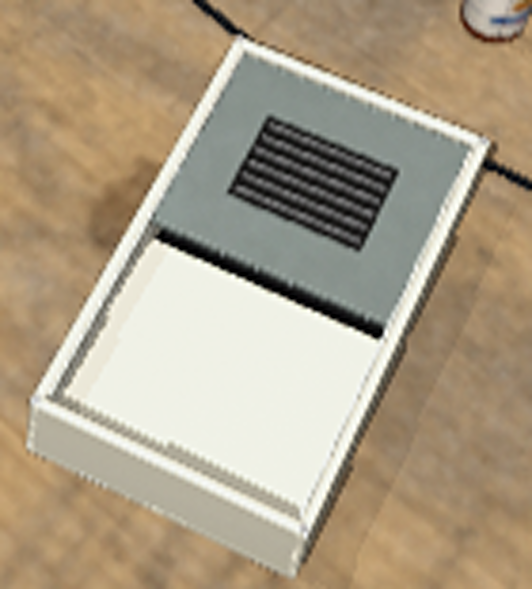

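View pics/tdish.png

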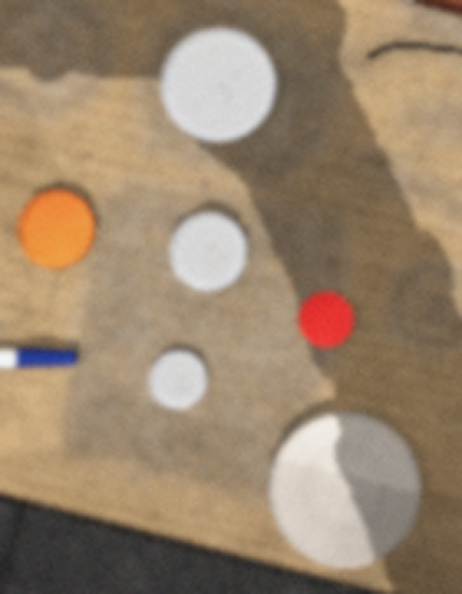

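View pics/sdish.png

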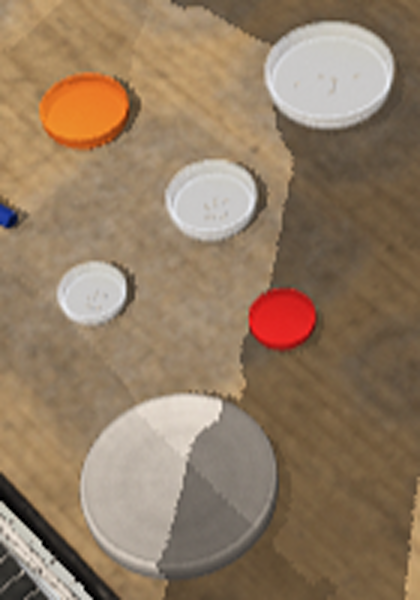

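```bash
cat > h.py <<'E'
import numpy as np, cv2
from workcell import *
def ray(n,u,v,z,pose=None):
    c=get_calibration(n); f=240/np.tan(np.radians(c["vertical_fov"]/2))
    d=np.array([(u-c["cx"])/f,-(v-c["cy"])/f,-1.])
    if n=="wrist":
        T=np.eye(4);T[:3,:3]=cv2.Rodrigues(np.array(pose[1]))[0];T[:3,3]=pose[0]
        M=T@c["mount"]
    else: M=np.linalg.inv(c["view"])
    o=M[:3,3];d=M[:3,:3]@d
    return o+d*(z-o[2])/d[2]
E
python3 - <<'E'
from h import *
np.set_printoptions(precision=4,suppress=True)
for n,P in (("top",[(380,220),(432,218.2),(440.8,309.6),(386.8,311.6)]),("scene",[(413.2,255),(479.5,283.2),(429.7,383.9),(358.4,350.3)])):
    p=np.array([ray(n,*q,.046) for q in P]); print(n,p[:,:2].tolist())
    print([np.linalg.norm(p[i]-p[(i+1)%4]) for i in range(4)],p.mean(0))
    a=(p[0]+p[1]-p[2]-p[3]);print("yaw",np.degrees(np.arctan2(a[1],a[0])))
    b=(p[0]+p[3]-p[2]-p[1]);print("yawb",np.degrees(np.arctan2(-b[0],b[1])))
def t(x,y):return 210+x/3.3,190+y/3.3
def s(x,y):return 190+x/3,180+y/3
for nm,a,b in (("B",t(209,250),s(211,197)),("A",t(218,85),s(329,72)),("C",t(178,380),s(93,292)),("disc",t(345,490),s(178,482)),("red",t(326,320),s(283,318)),("or",t(57,228),s(85,107))):
    print(nm,ray("top",*a,.012),ray("scene",*b,.012))
print("Bdiam", ray("top",*t(170,250),.012)-ray("top",*t(248,250),.012), ray("scene",*s(165,198),.01)-ray("scene",*s(258,198),.01))
print("Cdiam", ray("top",*t(149,380),.012)-ray("top",*t(208,380),.012))
for nm,a in (("drop",(416,182)),("markercap",(232,297)),("markerend",(180,299))): print(nm,ray("top",*a,.01))
E
```

```text
top [[0.6220647205456344, -0.05620689934665729], [0.623623080642191, -0.18554960244337], [0.39813267590941886, -0.19358708759350862], [0.3956921466347904, -0.06342901744097237]]
[np.float64(0.129352090553477), np.float64(0.22563360519676157), np.float64(0.1301809487174405), np.float64(0.22648775068155183)] [ 0.5099 -0.1247  0.046 ]
yaw 1.934167578981223
yawb 0.8828542103872334
scene [[0.6195671643062378, -0.058432122107274775], [0.621774163467238, -0.18701676865708375], [0.40195784283459135, -0.18879572924267565], [0.3968893689437971, -0.06380369083503451]]
[np.float64(0.1286035853840629), np.float64(0.21982351902660374), np.float64(0.12509476045334153), np.float64(0.22274257405820302)] [ 0.51   -0.1245  0.046 ]
yaw 0.9257964797889907
yawb 1.6434459345296155
B [0.5163 0.2154 0.012 ] [0.5155 0.2167 0.012 ]
A [0.6463 0.2077 0.012 ] [0.6465 0.2081 0.012 ]
C [0.4172 0.2395 0.012 ] [0.4164 0.238  0.012 ]
disc [0.333  0.1136 0.012 ] [0.3342 0.1152 0.012 ]
red [0.4606 0.1258 0.012 ] [0.4598 0.1246 0.012 ]
or [0.5359 0.3336 0.012 ] [0.5364 0.3348 0.012 ]
Bdiam [0.0012 0.0604 0.    ] [-0.0305  0.0526 -0.    ]
Cdiam [0.0008 0.0452 0.    ]
drop [ 0.728  -0.1583  0.01  ]
markercap [0.4392 0.3209 0.01  ]
markerend [0.4367 0.4536 0.01  ]
```

B, the clear dish at top (273,266), measures 60 mm across at (0.516, 0.216). C measures 45 mm. The box rim comes out at 130 x 226 mm, centred at (0.510, -0.1246) with a yaw of about 1.4°.

```bash
cat >> h.py <<'E'
def plan(x,y,z,ang,n=None):
    "ang: world angle of tool x (deg)"
    o=observe();R=cv2.Rodrigues(o["eef_rot"])[0]
    d=R.T@(np.array([x,y,z])-o["ee_pos"])*100
    a=np.degrees(np.arctan2(R[1,0],R[0,0]))
    yaw=-((ang-a+180)%360-180)
    print("t",round(o["time"],2),"pos",o["ee_pos"].round(4),"ang",round(a,2),"tilt z",R[:,2].round(3),"f",o["ft_force"].round(2),"w",round(o["width"],4))
    print("shift cm",d.round(2),"yaw",round(yaw,2))
E
python3 -c "
from h import *
plan(0.563,-0.1233,0.12,181.4)"
```

```text
t 0.15 pos [0.2716 0.5625 0.2307] ang 154.22 tilt z [-0.    -0.001 -1.   ] f [-1.45 -0.1  -0.43] w 0.0856
shift cm [-56.06 -49.07  11.14] yaw -27.18
```

Request:
{"method": "servo_tool", "body": {"steps": [[-1.5,-1.3,0,-1,-1],[-4.5,-3.9,0,-3,-1],[-9,-7.9,0,-6,-1],[-13.5,-11.8,0,-9,-1],[-18,-15.8,0,-12,-1],[-22.5,-19.7,0,-15,-1],[-27,-23.6,0,-17,-1],[-31.5,-27.6,2,-20,-1],[-36,-31.5,4,-23,-1],[-40.5,-35.4,6,-27,-1]], "newtons": 40}}

```text
time: 1.4
ee_pos: [0.4825, 0.0676, 0.1714]
eef_rot: [-0.037, 3.141, 0.0]
ft_force: [0.6, 0.7, 1.3]
width: 0.0002
```

```bash
python3 -c "
from h import *
plan(0.563,-0.1233,0.12,181.4)"
```

```text
t 1.4 pos [0.4825 0.0676 0.1714] ang -178.63 tilt z [ 0.001  0.    -1.   ] f [0.64 0.7  1.3 ] w 0.0002
shift cm [ -7.59 -19.28   5.14] yaw -0.03
```

Request:
{"method": "servo_tool", "body": {"steps": [[-1.7,-4.5,1,0,-1],[-3.5,-9,2,0,-1],[-5.3,-13.5,3.5,0,-1],[-7,-17.5,4.5,0,-1],[-7.6,-19.3,5.1,0,-1],[-7.6,-19.3,5.1,0,-1],[-7.6,-19.3,5.1,0,-1]]}}

```text
time: 2.28
ee_pos: [0.5618, -0.1202, 0.1209]
eef_rot: [0.036, -3.141, -0.002]
ft_force: [-0.7, 0.7, 0.7]
width: -0.0
```

```bash
python3 -c "
from h import *
plan(0.563,-0.1233,0.055,181.4)
o=observe();im=camera('wrist');cv2.imwrite('pics/w1.png',im[:,:,::-1]);print(o['ee_pos'],o['eef_rot'])"
```

```text
t 2.27 pos [ 0.5618 -0.1202  0.1209] ang -178.68 tilt z [-0.     0.001 -1.   ] f [-0.67  0.74  0.69] w -0.0
shift cm [-0.11 -0.33  6.59] yaw -0.08
[ 0.56180032 -0.12015109  0.12090466] [ 3.62692240e-02 -3.14108091e+00 -1.76391927e-03]
```

View pics/w1.png

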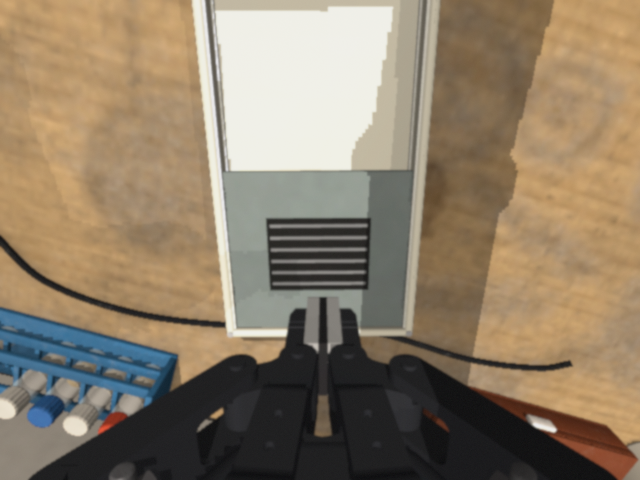

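Run:
```python
from h import *
p=([0.5618,-0.12015,0.1209],[3.6269e-02,-3.14108,-1.764e-03])
for q,z in (((267,219),.04),((369,219),.04),((369,288),.04),((270,289),.04),((229,337),.046),((412,334),.046),((224,171),.04),((414,170),.04)): print(q,ray("wrist",*q,z,p).round(4))
plan(0.563,-0.1233,0.055,181.4)
```

```text
(267, 219) [ 0.5409 -0.1567  0.04  ]
(369, 219) [ 0.5394 -0.0913  0.04  ]
(369, 288) [ 0.5883 -0.0881  0.04  ]
(270, 289) [ 0.5906 -0.156   0.04  ]
(229, 337) [ 0.6255 -0.1847  0.046 ]
(412, 334) [ 0.6202 -0.0567  0.046 ]
(224, 171) [ 0.511  -0.1823  0.04  ]
(414, 170) [ 0.5077 -0.0657  0.04  ]
t 2.33 pos [ 0.5619 -0.12    0.1211] ang -178.65 tilt z [ 0.     0.001 -1.   ] f [-0.11 -0.62  0.3 ] w 0.0003
shift cm [-0.1  -0.34  6.61] yaw -0.05
```

Request:
{"method": "servo_tool", "body": {"steps": [[-0.1,-0.3,2,0,-1],[-0.1,-0.3,4.5,0,-1],[-0.1,-0.3,6.3,0,-1],[-0.1,-0.3,7.2,0,-1],[-0.1,-0.3,7.5,0,-1],[-0.1,-0.3,7.5,0,-1],[-0.1,-0.3,7.5,0,-1]]}}

```text
time: 3.2
ee_pos: [0.5635, -0.1251, 0.0464]
eef_rot: [-0.033, 3.14, -0.0]
ft_force: [0.7, 0.2, -0.5]
width: 0.0002
```

Request:
{"method": "servo_tool", "body": {"steps": [[0,0,0.1,0,-1],[0,0,0.1,0,-1],[0,0,0.1,0,-1]]}}

```text
time: 3.58
ee_pos: [0.5632, -0.125, 0.0449]
eef_rot: [-0.034, 3.141, 0.0]
ft_force: [0.4, 0.5, -0.3]
width: -0.0
```

Request:
{"method": "servo_tool", "body": {"steps": [[0,0,0.1,0,-1],[0,0,0.1,0,-1],[0,0,0.1,0,-1]]}}

```text
time: 3.95
ee_pos: [0.5631, -0.125, 0.0438]
eef_rot: [0.034, -3.141, -0.0]
ft_force: [-0.0, 0.6, 0.3]
width: 0.0
```

Request:
{"method": "servo_tool", "body": {"steps": [[0,0,0.1,0,-1],[0,0,0.1,0,-1],[0,0,0.1,0,-1]]}}

```text
time: 4.32
ee_pos: [0.5632, -0.125, 0.043]
eef_rot: [-0.033, 3.141, 0.0]
ft_force: [-0.1, 0.0, 4.7]
width: 0.0
```

Request:
{"method": "servo_tool", "body": {"steps": [[0,0,0.1,0,-1],[0,0,0.1,0,-1],[0,0,0.1,0,-1]]}}

```text
time: 4.7
ee_pos: [0.5632, -0.125, 0.0423]
eef_rot: [-0.033, 3.141, 0.0]
ft_force: [-3.7, 0.4, 8.8]
width: -0.0002
```

Request:
{"method": "servo_tool", "body": {"steps": [[0,0,0.1,0,-1],[0,0,0.1,0,-1],[0,0,0.1,0,-1]]}}

```text
time: 5.08
ee_pos: [0.5632, -0.125, 0.0416]
eef_rot: [-0.033, 3.141, 0.0]
ft_force: [-3.2, 1.4, 12.5]
width: 0.0
```

Request:
{"method": "servo_tool", "body": {"steps": [[0,0,0.05,0,-1],[0.2,0,0.05,0,-1],[0.5,0,0.05,0,-1],[0.9,0,0.05,0,-1],[1.3,0,0.05,0,-1],[1.7,0,0.05,0,-1]]}}

```text
time: 5.82
ee_pos: [0.5494, -0.1254, 0.0419]
eef_rot: [-0.034, 3.135, -0.001]
ft_force: [4.4, 1.0, 10.5]
width: -0.0002
```

```bash
python3 -c "
from h import *
plan(0.457,-0.126,0.0416,181.4)
im=camera('wrist');cv2.imwrite('pics/w2.png',im[:,:,::-1])"
```

```text
t 5.83 pos [ 0.5494 -0.1254  0.0419] ang -178.75 tilt z [ 0.007 -0.001 -1.   ] f [ 4.38  0.98 10.46] w -0.0002
shift cm [ 9.24  0.15 -0.03] yaw -0.15
```

View pics/w2.png

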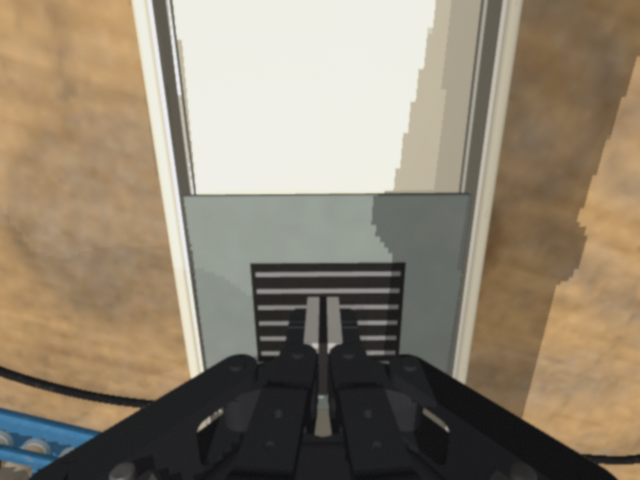

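Request:
{"method": "servo_tool", "body": {"steps": [[0.1,0,0.08,0,-1],[0.5,0,0.08,0,-1],[1.0,0,0.08,0,-1],[1.5,0,0.08,0,-1],[2.0,0,0.08,0,-1],[2.5,0,0.08,0,-1],[3.0,0,0.08,0,-1],[3.5,0,0.08,0,-1]]}}

```text
time: 6.88
ee_pos: [0.5149, -0.1264, 0.0414]
eef_rot: [-0.034, 3.134, -0.002]
ft_force: [3.5, 1.2, 12.7]
width: -0.0
```

```bash
python3 -c "
from h import *
plan(0.457,-0.126,0.0416,181.4)
im=camera('wrist');cv2.imwrite('pics/w3.png',im[:,:,::-1])"
```

```text
t 6.88 pos [ 0.5149 -0.1264  0.0414] ang -178.76 tilt z [ 0.008 -0.001 -1.   ] f [ 3.54  1.18 12.72] w -0.0
shift cm [ 5.79  0.17 -0.07] yaw -0.16
```

View pics/w3.png

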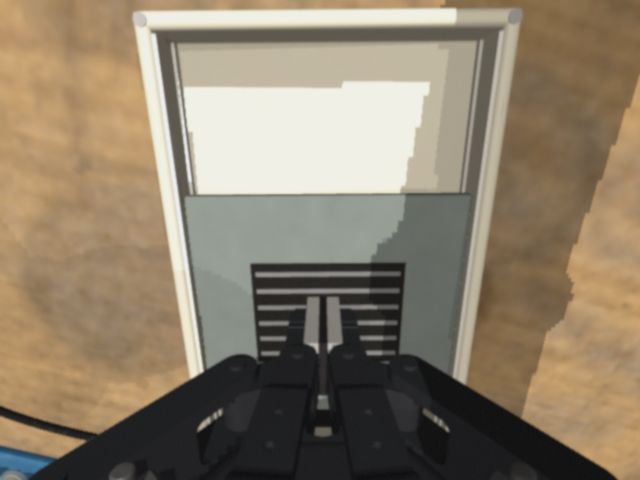

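The cover follows the fingertip without slipping: its edge stays at row 194 in both pictures.

Request:
{"method": "servo_tool", "body": {"steps": [[0.4,0,0.02,0,-1],[0.9,0,0.02,0,-1],[1.4,0,0.03,0,-1],[1.9,0,0.03,0,-1],[2.4,0,0.03,0,-1],[2.9,0,0.03,0,-1],[3.4,0,0.03,0,-1],[3.9,0,0.03,0,-1],[4.4,0,0.03,0,-1]]}}

```text
time: 8.05
ee_pos: [0.4711, -0.1277, 0.041]
eef_rot: [-0.034, 3.134, -0.002]
ft_force: [4.8, -0.8, 14.8]
width: -0.0001
```

Request:
{"method": "servo_tool", "body": {"steps": [[0.3,0,0.0,0,-1],[0.6,0,0.0,0,-1],[0.9,0,0,0,-1],[1.2,0,0,0,-1],[1.4,0,0,0,-1]]}}

```text
time: 8.68
ee_pos: [0.4577, -0.1281, 0.0411]
eef_rot: [-0.034, 3.133, -0.002]
ft_force: [7.8, 0.7, 15.5]
width: 0.0003
```

```bash
python3 -c "
from h import *
plan(0.457,-0.126,0.0416,181.4)
im=camera('wrist');cv2.imwrite('pics/w4.png',im[:,:,::-1])"
```

```text
t 8.68 pos [ 0.4577 -0.1281  0.0411] ang -178.77 tilt z [ 0.009 -0.001 -1.   ] f [ 7.82  0.73 15.53] w 0.0003
shift cm [ 0.07  0.21 -0.05] yaw -0.17
```

View pics/w4.png

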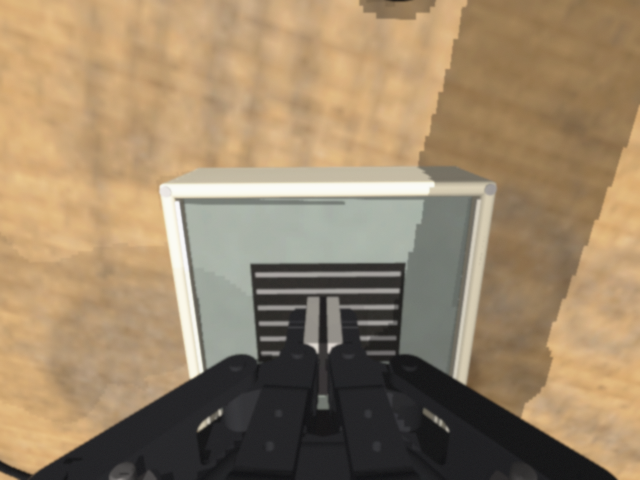

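Request:
{"method": "servo_tool", "body": {"steps": [[0,0,-1,0,-1],[0,0,-4,0,-1],[0,1,-8,0,-1],[-0.5,5,-10,0,0.8],[-1.3,10,-10,0,0.8],[-2.5,15,-10,0,0.8],[-3.6,20,-10,0,0.8],[-4.5,25,-10,0,0.8],[-5.5,30,-9,0,0.8],[-6.2,33,-8,0,0.8]]}}

```text
time: 9.98
ee_pos: [0.5075, 0.2068, 0.1188]
eef_rot: [0.038, -3.141, -0.001]
ft_force: [-0.3, -0.8, -0.4]
width: 0.0769
```

```bash
python3 -c "
from h import *
plan(0.516,0.216,0.10,181.4)
o=observe();print(o['eef_rot']);im=camera('wrist');cv2.imwrite('pics/w5.png',im[:,:,::-1])"
```

```text
t 9.97 pos [0.5075 0.2068 0.1188] ang -178.63 tilt z [-0.001  0.    -1.   ] f [-0.27 -0.78 -0.35] w 0.0769
shift cm [-0.87  0.9   1.88] yaw -0.03
[ 3.76588899e-02 -3.14077361e+00 -7.65170346e-04]
```

View pics/w5.png

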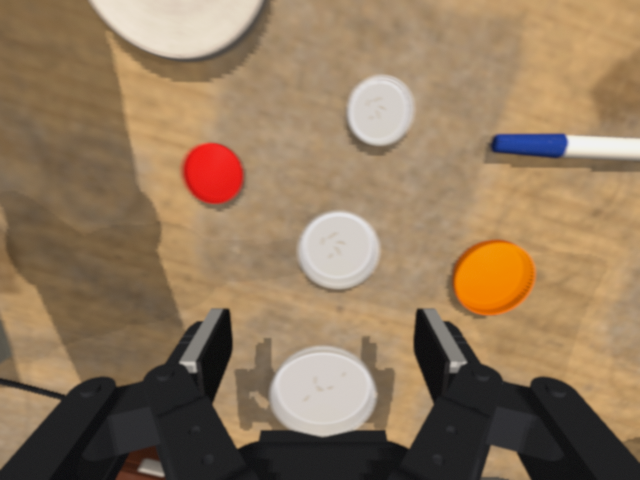

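The target dish is at (339,249), and the large dish is clear of the fingers at (323,392).

```bash
python3 -c "
from h import *
p=([0.5075,0.2068,0.1188],[.03766,-3.14077,-.00077])
for q in ((339,249),(298,249),(380,249),(380,112)): print(ray('wrist',*q,.012,p))
plan(0.516,0.216,0.02,181.4)"
```

```text
[0.51542389 0.2186223  0.012     ]
[0.51615121 0.18844209 0.012     ]
[0.51469653 0.24880378 0.012     ]
[0.41983354 0.24165267 0.012     ]
t 10.03 pos [0.5073 0.2106 0.1175] ang -178.44 tilt z [-0.001  0.002 -1.   ] f [ 0.11  4.92 -0.14] w 0.0766
shift cm [-0.9   0.5   9.75] yaw 0.16
```

Request:
{"method": "servo_tool", "body": {"steps": [[-0.3,0,0,0,0.8],[-0.6,0,3,0,0.8],[-0.8,0.1,6,0,0.8],[-0.8,0.1,7.5,0,0.8],[-0.8,0.1,8,0,0.8],[-0.8,0.1,8,0,0.8],[-0.8,0.1,8,0,0.8]]}}

```text
time: 10.9
ee_pos: [0.5166, 0.2052, 0.0401]
eef_rot: [-0.033, 3.14, 0.001]
ft_force: [-0.5, -0.0, 0.5]
width: 0.0773
```

```bash
python3 -c "
from h import *
plan(0.516,0.217,0.0,181.4)"
```

```text
t 10.9 pos [0.5166 0.2052 0.0401] ang -178.78 tilt z [ 0.001  0.001 -1.   ] f [-0.46 -0.    0.51] w 0.0773
shift cm [0.04 1.18 4.02] yaw -0.18
```

Request:
{"method": "servo_tool", "body": {"steps": [[0,0.6,0.5,0,0.8],[0,1.2,1,0,0.8],[0,1.2,1,0,0.8],[0,1.2,1,0,0.8]]}}

```text
time: 11.4
ee_pos: [0.5157, 0.217, 0.0291]
eef_rot: [0.034, -3.141, 0.0]
ft_force: [-0.4, 0.4, -0.0]
width: 0.0765
```

```bash
python3 -c "
from h import *
plan(0.516,0.217,0.0,181.4)
o=observe();im=camera('wrist');cv2.imwrite('pics/w6.png',im[:,:,::-1]);print(o['ee_pos'].tolist(),o['eef_rot'].tolist())"
```

```text
t 11.4 pos [0.5157 0.217  0.0291] ang -178.77 tilt z [-0. -0. -1.] f [-0.36  0.35 -0.02] w 0.0765
shift cm [-0.03 -0.    2.91] yaw -0.17
[0.5157235404377505, 0.2170367767708541, 0.029109643383301905] [0.03381858740453652, -3.1412166072638614, 0.0004132083318006195]
```

View pics/w6.png

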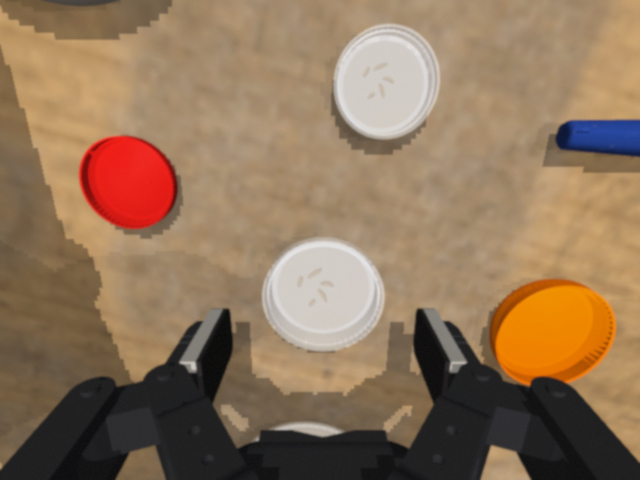

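Request:
{"method": "servo_tool", "body": {"steps": [[0,0,1,0,0.8],[0,0,2,0,0.8],[0,0,2.8,0,0.8],[0,0,3.2,0,0.8],[0,0,3.2,0,0.8],[0,0,3.2,0,0.8]]}}

```text
time: 12.2
ee_pos: [0.516, 0.2172, -0.0026]
eef_rot: [-0.034, 3.141, 0.0]
ft_force: [-0.0, 1.0, -0.7]
width: 0.077
```

Request:
{"method": "servo_tool", "body": {"steps": [[0,0,0.1,0,0.5],[0,0,0.1,0,0.4],[0,0,0.1,0,0.3],[0,0,0.1,0,0.2],[0,0,0.1,0,0.1],[0,0,0.1,0,0.1]], "newtons": 20}}

```text
time: 12.95
ee_pos: [0.5159, 0.2171, -0.0034]
eef_rot: [-0.034, 3.141, 0.0]
ft_force: [-2.2, 0.1, 4.8]
width: 0.0549
```

```bash
python3 -c "
from h import *
plan(0.516,0.217,0.0,181.4)
o=observe();im=camera('wrist');cv2.imwrite('pics/w7.png',im[:,:,::-1])"
```

```text
t 12.95 pos [ 0.5159  0.2171 -0.0034] ang -178.78 tilt z [ 0.  0. -1.] f [-2.16  0.15  4.77] w 0.0549
shift cm [-0.01 -0.01 -0.34] yaw -0.18
```

View pics/w7.png

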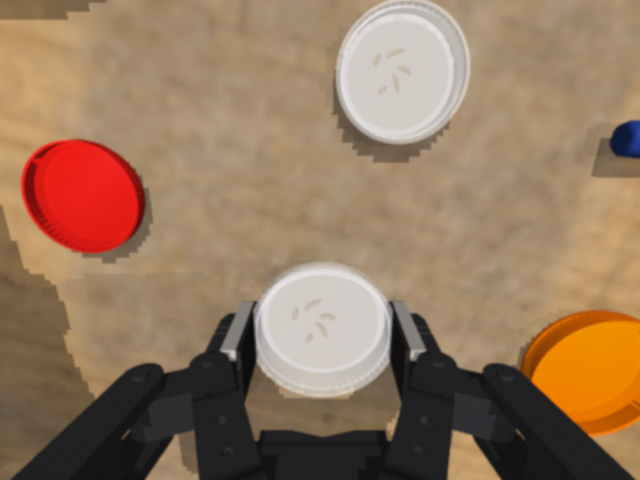

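Request:
{"method": "servo_tool", "body": {"steps": [[0,0,-0.3,0,0],[0,0,-1.5,0,0],[0,0,-4,0,0],[0,0,-7,0,0],[0,0,-9,0,0],[0,0,-9.5,0,0]]}}

```text
time: 13.75
ee_pos: [0.5167, 0.2175, 0.0931]
eef_rot: [-0.034, 3.139, 0.002]
ft_force: [-0.5, 0.1, -0.9]
width: 0.0546
```

```bash
python3 -c "
from h import *
plan(0.564,-0.1233,0.09,181.4)
o=observe();im=camera('wrist');cv2.imwrite('pics/w8.png',im[:,:,::-1])"
```

```text
t 13.75 pos [0.5167 0.2175 0.0931] ang -178.78 tilt z [ 0.003  0.001 -1.   ] f [-0.5   0.1  -0.86] w 0.0546
shift cm [ -4.   -34.17   0.27] yaw -0.18
```

View pics/w8.png

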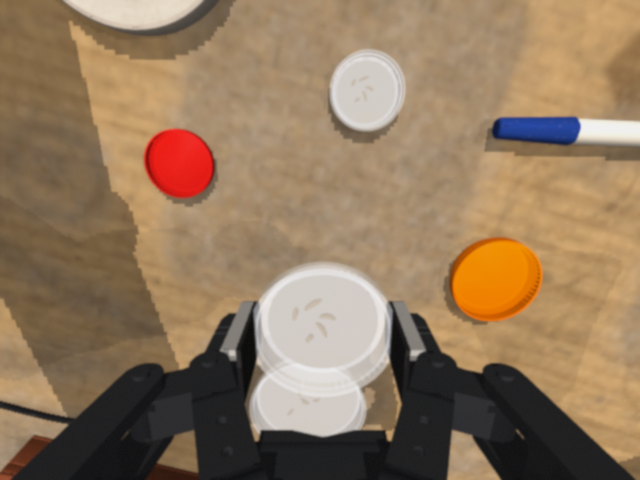

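The dish is held at (323,328), unchanged from before the lift. Carrying it to the well.

Request:
{"method": "servo_tool", "body": {"steps": [[-0.1,-1,0,0,0],[-0.4,-4,0,0,0],[-1,-8,0,0,0],[-1.5,-13,0,0,0],[-2,-18,0,0,0],[-2.6,-23,0,0,0],[-3.2,-28,0,0,0],[-3.7,-32,0,0,0],[-3.9,-33.5,0,0,0],[-4,-34.1,0,0,0]]}}

```text
time: 15.05
ee_pos: [0.5624, -0.1238, 0.0904]
eef_rot: [0.032, -3.14, -0.0]
ft_force: [-0.6, -0.0, 0.6]
width: 0.0547
```

Request:
{"method": "servo_tool", "body": {"steps": [[0,0,0,0,0],[0,0,0,0,0],[0,0,0,0,0]]}}

```text
time: 15.42
ee_pos: [0.5631, -0.1217, 0.0912]
eef_rot: [0.036, -3.141, -0.001]
ft_force: [-0.2, -0.1, -0.2]
width: 0.0544
```

```bash
python3 -c "
from h import *
plan(0.564,-0.1233,0.00,181.4)
o=observe();im=camera('wrist');cv2.imwrite('pics/w9.png',im[:,:,::-1]);print(o['ee_pos'].tolist(),o['eef_rot'].tolist())"
```

```text
t 15.43 pos [ 0.5631 -0.1217  0.0912] ang -178.67 tilt z [-0.  0. -1.] f [-0.15 -0.13 -0.16] w 0.0544
shift cm [-0.09 -0.16  9.12] yaw -0.07
[0.5631042009040829, -0.12174269701478092, 0.09120492262575515] [0.03646452137562548, -3.1413218720625915, -0.00068071601127525]
```

View pics/w9.png

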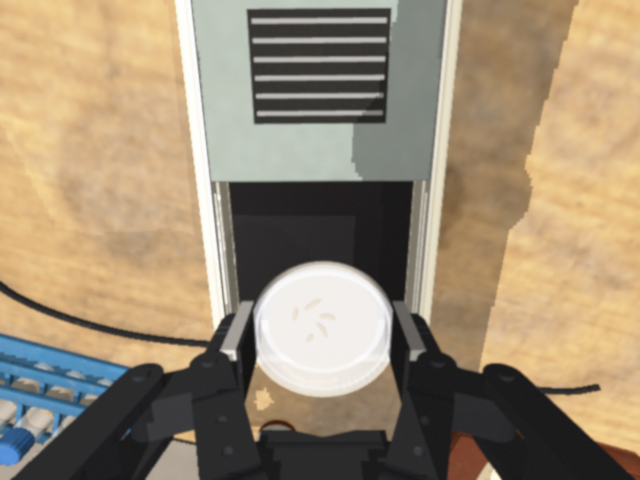

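Request:
{"method": "servo_tool", "body": {"steps": [[-0.1,-0.2,0.5,0,0],[-0.1,-0.2,2,0,0],[-0.1,-0.2,4,0,0],[-0.1,-0.2,5.5,0,0],[-0.1,-0.2,7,0,0],[-0.1,-0.2,8,0,0],[-0.1,-0.2,8.4,0,0],[-0.1,-0.2,8.4,0,0],[-0.1,-0.2,8.4,0,0]]}}

```text
time: 16.6
ee_pos: [0.5645, -0.1251, 0.0077]
eef_rot: [-0.034, 3.14, -0.0]
ft_force: [-0.1, -0.2, -0.3]
width: 0.0545
```

Request:
{"method": "servo_tool", "body": {"steps": [[0,0,0.1,0,0],[0,0,0.2,0,0],[0,0,0.2,0,0],[0,0,0.2,0,0]]}}

```text
time: 17.1
ee_pos: [0.5642, -0.125, 0.0052]
eef_rot: [-0.033, 3.141, 0.0]
ft_force: [-0.8, -0.4, 0.3]
width: 0.0545
```

Request:
{"method": "servo_tool", "body": {"steps": [[0,0,0.1,0,0],[0,0,0.1,0,0],[0,0,0.1,0,0]]}}

```text
time: 17.48
ee_pos: [0.5641, -0.1249, 0.0042]
eef_rot: [0.034, -3.141, -0.0]
ft_force: [0.7, 1.0, -0.6]
width: 0.0548
```

Request:
{"method": "servo_tool", "body": {"steps": [[0,0,0.1,0,0],[0,0,0.1,0,0],[0,0,0.1,0,0]]}}

```text
time: 17.85
ee_pos: [0.5641, -0.125, 0.0032]
eef_rot: [0.033, -3.141, 0.0]
ft_force: [-0.1, 0.8, -0.2]
width: 0.0546
```

Request:
{"method": "servo_tool", "body": {"steps": [[0,0,0.1,0,0],[0,0,0.1,0,0],[0,0,0.1,0,0]]}}

```text
time: 18.23
ee_pos: [0.5642, -0.125, 0.0026]
eef_rot: [-0.033, 3.141, 0.0]
ft_force: [-1.5, 0.7, 5.5]
width: 0.0546
```

Request:
{"method": "servo_tool", "body": {"steps": [[0,0,0,0,0.35],[0,0,0,0,0.45],[0,0,0,0,0.55],[0,0,0,0,0.65],[0,0,0,0,0.65],[0,0,-0.5,0,0.65],[0,0,-2,0,0.65],[0,0,-4.5,0,0.65],[0,0,-7.5,0,0.65],[0,0,-9.5,0,0.65]]}}

```text
time: 19.48
ee_pos: [0.5648, -0.1252, 0.0998]
eef_rot: [-0.033, 3.139, -0.0]
ft_force: [0.4, -0.3, -0.3]
width: 0.0704
```

```bash
python3 -c "
from h import *
plan(0.457,-0.126,0.10,181.4)
o=observe();im=camera('wrist');cv2.imwrite('pics/w10.png',im[:,:,::-1]);print(o['ee_pos'].tolist(),o['eef_rot'].tolist())"
```

```text
t 19.48 pos [ 0.5648 -0.1252  0.0998] ang -178.78 tilt z [ 0.002 -0.    -1.   ] f [ 0.4  -0.29 -0.26] w 0.0704
shift cm [10.78  0.14 -0.05] yaw -0.18
[0.5648013184342147, -0.12515711001850335, 0.09979755045451738] [-0.03335880995209054, 3.139054347696446, -0.00045508818972465377]
```

View pics/w10.png

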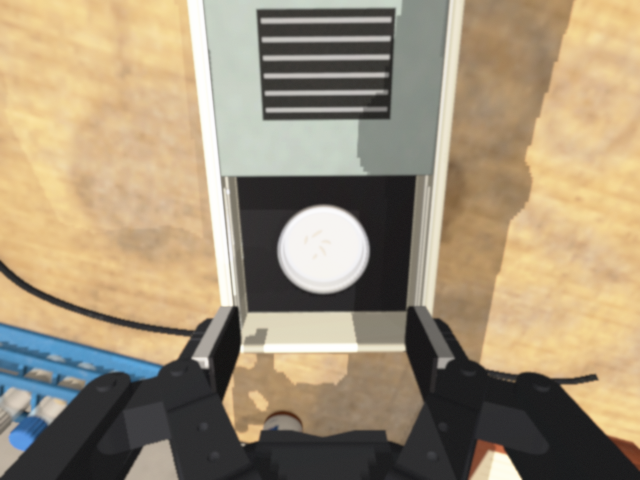

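The dish sits flat in the middle of the well at (323,249). Next I close the fingers, press on the cover and push it shut.

Request:
{"method": "servo_tool", "body": {"steps": [[1,0,0,0,-1],[3.5,0,0,0,-1],[7,0,0,0,-1],[9.8,0,0,0,-1],[10.7,0.1,1,0,-1],[10.7,0.1,3,0,-1],[10.7,0.1,4.5,0,-1],[10.7,0.1,5.2,0,-1],[10.7,0.1,5.4,0,-1],[10.7,0.1,5.4,0,-1]]}}

```text
time: 20.78
ee_pos: [0.4569, -0.1261, 0.0433]
eef_rot: [0.034, -3.141, -0.0]
ft_force: [-0.9, 0.6, 3.8]
width: 0.0001
```

Request:
{"method": "servo_tool", "body": {"steps": [[0,0,0.0,0,-1],[0,0,0.1,0,-1],[0,0,0.1,0,-1],[0,0,0.1,0,-1]]}}

```text
time: 21.28
ee_pos: [0.4578, -0.1264, 0.0427]
eef_rot: [-0.033, 3.14, -0.0]
ft_force: [-0.1, 1.1, 5.3]
width: 0.0004
```

Request:
{"method": "servo_tool", "body": {"steps": [[0,0,0.1,0,-1],[0,0,0.1,0,-1],[0,0,0.1,0,-1]]}}

```text
time: 21.65
ee_pos: [0.4577, -0.1264, 0.0419]
eef_rot: [-0.033, 3.14, -0.0]
ft_force: [-2.0, 0.5, 9.5]
width: -0.0001
```

Request:
{"method": "servo_tool", "body": {"steps": [[0,0,0.06,0,-1],[-0.2,0,0.06,0,-1],[-0.5,0,0.06,0,-1],[-0.9,0,0.06,0,-1],[-1.3,0,0.06,0,-1],[-1.7,0,0.06,0,-1]]}}

```text
time: 22.4
ee_pos: [0.4742, -0.126, 0.0414]
eef_rot: [-0.033, 3.141, 0.0]
ft_force: [-4.8, 0.1, 13.1]
width: -0.0
```

```bash
python3 -c "
from h import *
plan(0.564,-0.1233,0.0416,181.4)
im=camera('wrist');cv2.imwrite('pics/w11.png',im[:,:,::-1])"
```

```text
t 22.4 pos [ 0.4742 -0.126   0.0414] ang -178.79 tilt z [ 0.  0. -1.] f [-4.79  0.08 13.1 ] w -0.0
shift cm [-8.98  0.08 -0.02] yaw -0.19
```

View pics/w11.png

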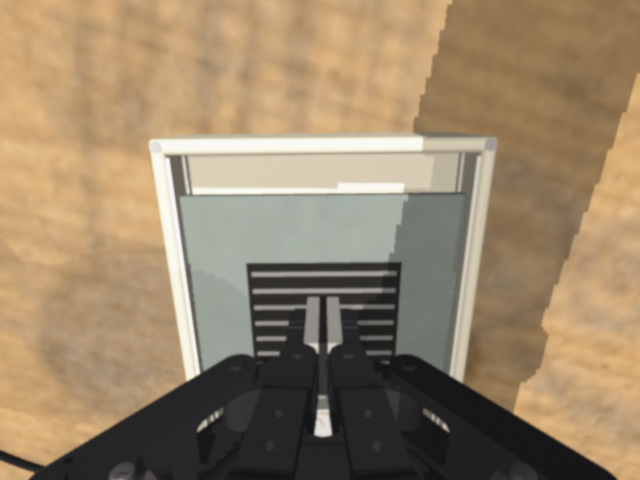

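Request:
{"method": "servo_tool", "body": {"steps": [[-0.4,0,0,0,-1],[-0.9,0,0,0,-1],[-1.4,0,0,0,-1],[-1.9,0,0,0,-1],[-2.4,0,0,0,-1],[-2.9,0,0,0,-1],[-3.4,0,0,0,-1],[-3.9,0,0,0,-1]]}}

```text
time: 23.45
ee_pos: [0.5133, -0.1248, 0.0414]
eef_rot: [-0.034, 3.141, 0.001]
ft_force: [-4.4, 2.1, 13.2]
width: -0.0005
```

Request:
{"method": "servo_tool", "body": {"steps": [[-0.4,0,0,0,-1],[-0.9,0,0,0,-1],[-1.4,0,0,0,-1],[-1.9,0,0,0,-1],[-2.4,0,0,0,-1],[-2.9,0,0,0,-1],[-3.4,0,0,0,-1]]}}

```text
time: 24.32
ee_pos: [0.5473, -0.1239, 0.0415]
eef_rot: [-0.034, 3.141, 0.001]
ft_force: [-5.3, 3.0, 13.0]
width: 0.0
```

Request:
{"method": "servo_tool", "body": {"steps": [[-0.3,0,0,0,-1],[-0.6,0,0,0,-1],[-0.9,0,0,0,-1],[-1.2,0,0,0,-1],[-1.5,0,0,0,-1]]}}

```text
time: 24.95
ee_pos: [0.5623, -0.1234, 0.0416]
eef_rot: [-0.034, 3.141, 0.001]
ft_force: [-4.4, 1.9, 12.0]
width: -0.0001
```

```bash
python3 -c "
from h import *
plan(0.564,-0.1233,0.0416,181.4)
im=camera('wrist');cv2.imwrite('pics/w12.png',im[:,:,::-1])"
```

```text
t 24.95 pos [ 0.5623 -0.1234  0.0416] ang -178.75 tilt z [ 0.     0.001 -1.   ] f [-4.45  1.91 12.01] w -0.0001
shift cm [-0.17  0.01 -0.  ] yaw -0.15
```

View pics/w12.png

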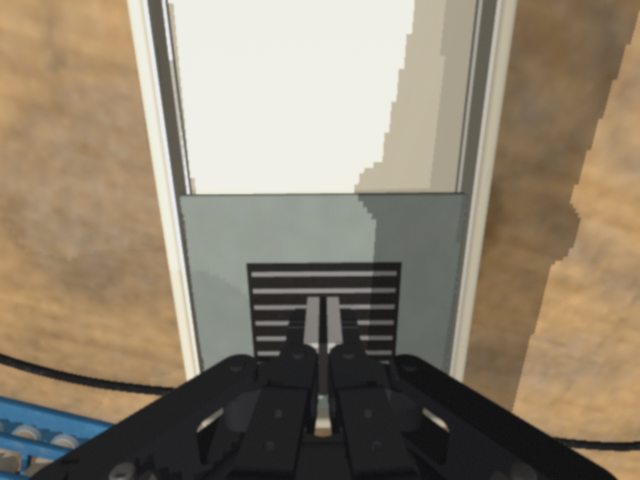

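Force along x is still the sliding value, so the cover isn't at the stop yet. A few more small steps.

Request:
{"method": "servo_tool", "body": {"steps": [[-0.1,0,0,0,-1],[-0.2,0,0,0,-1],[-0.3,0,0,0,-1],[-0.3,0,0,0,-1]]}}

```text
time: 25.5
ee_pos: [0.5638, -0.1234, 0.0412]
eef_rot: [0.034, -3.139, -0.002]
ft_force: [-7.8, 2.4, 15.0]
width: 0.0002
```

Request:
{"method": "servo_tool", "body": {"steps": [[-0.1,0,0,0,-1],[-0.2,0,0,0,-1],[-0.2,0,0,0,-1]]}}

```text
time: 25.88
ee_pos: [0.5647, -0.1235, 0.041]
eef_rot: [0.033, -3.137, -0.002]
ft_force: [-11.4, 2.6, 16.7]
width: 0.0002
```

Request:
{"method": "servo_tool", "body": {"steps": [[0,0,-0.5,0,-1],[0,0,-2,0,-1],[0,0,-5,0,-1],[0,0,-9,0,-1],[0,0,-13,0,-1],[3,6,-15,0,-1],[3,12,-15,0,-1],[3,16,-15,0,-1],[3,18,-15,0,-1],[3,18,-15,0,-1]]}}

```text
time: 27.12
ee_pos: [0.5335, 0.0573, 0.1914]
eef_rot: [-0.039, 3.14, 0.001]
ft_force: [0.0, 0.1, -0.1]
width: -0.0
```

```bash
python3 -c "
from h import *
plan(0.5,0,0.2,181.4)
for n in ('scene','top'):
  im=camera(n);cv2.imwrite('pics/%s_end.png'%n,im[:,:,::-1])
  if n=='scene': cv2.imwrite('pics/sbox_end.png',cv2.resize(im[245:400,350:490,::-1],None,fx=3.8,fy=3.8,interpolation=2))
"
```

```text
t 27.12 pos [0.5335 0.0573 0.1914] ang -178.58 tilt z [ 0.001  0.001 -1.   ] f [ 0.03  0.14 -0.14] w -0.0
shift cm [ 3.49 -5.64 -0.87] yaw 0.02
```

View pics/scene_end.png

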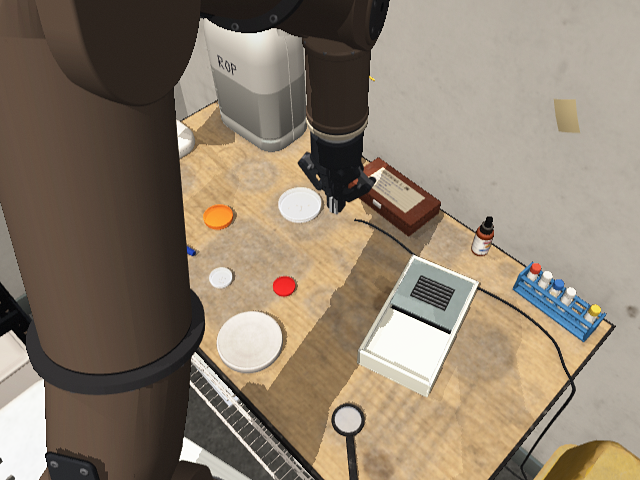

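View pics/sbox_end.png

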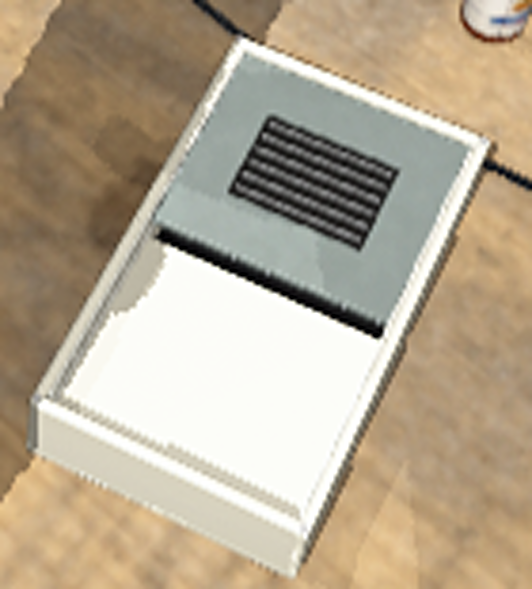

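View pics/top_end.png

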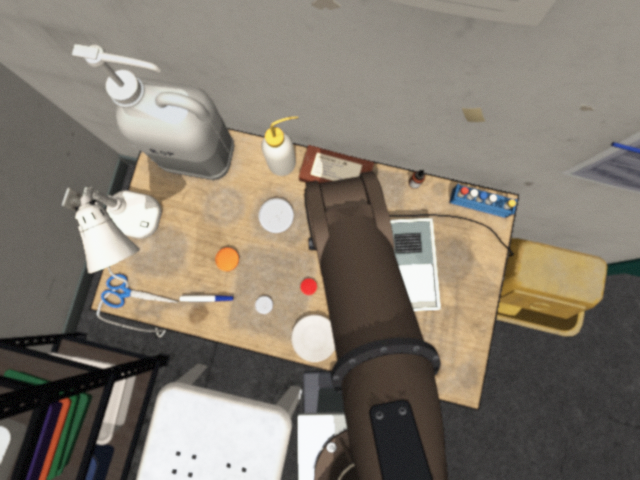

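The patch corners match the first picture, at (267,117) and (398,172) in the crop, so the cover is fully shut. The large dish (276,216), marker and dropper (416,180) are all where they were.

```bash
python3 -c "
from workcell import *
print(finish_job())"
```

```text
the job is handed in; nothing more can be done
None
```

The small dish is in the box's well with the cover shut, and I handed the job in at about 27 s of the 72 s allowed.

- **Cover opened:** I felt its top at about 43 mm and dragged it back about 105.5 mm with 10–15.5 N of press. At the end the pull rose to 7.8 N, so it was against the near wall.
- **Dish placed:** I gripped the clear dish that measured 60 mm across at 20 N and lowered it until it touched the well floor, about 5 N. After I let go, the wrist picture showed it flat and central in the well.
- **Cover shut:** I dragged it forward at about 13 N until the push reached 11.4 N with 16.7 N of press, so it was against the far wall. All press readings stayed below the 25 N limit. Force is only read at the end of each move, so brief peaks in between were not seen.
- **Last checks:** In the final pictures the cover's patch was where it was at the start. The large dish, marker and dropper had not moved, and the arm was clear of everything with no force on it.

No check failed or disagreed. The only mismatch was a wrist reading about 2–3 mm off, taken while the arm was still settling, and I corrected for it before gripping the dish.

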